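# Shut and lock the filter hatch of a bench extractor

### The arm

A 7-joint arm with a two-finger parallel gripper is mounted at the origin on the work surface. World frame = base frame: x ahead of the robot, y to its left, z up, the work surface at z = 0. Lengths are in mm, angles in degrees, forces in N, time in s.
With the tool pointing down it reaches from about 425 to 950 mm from the base axis. Payload 16.7 kg.
Tool frame: the origin (TCP) lies on the centre line of the jaws, within the pads' length; the fingertips stand ctrl.finger_overhang ahead of it and the grasp point (between the pads) is the TCP (ctrl.finger_overhang is the distance from the TCP to the fingertips, in mm); z points along the fingers, y is the line along which they close (so a half turn about z gives the same grasp; the last joint's range is limited). The gripper opens to 94 mm and grips with 3 to 60 N. Pads are 16 mm wide; open, the fingers measure 119 mm over their backs; the gripper's body (75 mm by 177 mm) begins 78 mm behind the grasp point.
Start: joints at [-84.769, 24.414, 4.234, 92.017, -1.954, 63.644, -3.845], TCP at [160.981, 655.485, 224.467] pointing down, gripper open.
Joint ranges: [-163.25, 163.25], [-28.42, 122.38], [-70.27, 78.77], [12.13, 141.07], [-58.53, 238.53], [9.26, 117.41], [-156.51, 156.51]. Speed limits (degrees/s): [108.29, 108.29, 136.94, 136.94, 172.46, 172.46, 172.46].

### API

Orientations are given as a 3x3 rotation matrix whose columns are the frame's x, y, z axes.
In Python, from cell import ctrl gives the robot as it stands.
- The arm moves only by the shell command python3 -m inch 'ROWS' [FORCE]. ROWS is JSON, a list of rows, each an object with "dp": the shift along the tool's x, y, z scaled (see below), a list of three; "delta_rot": the turn, a rotation vector about the tool's x, y, z scaled (see below), a list of three; "fingers": the opening, from -1 (shut) to 1 (fully open). In form: [{"dp": [x, y, z], "delta_rot": [wx, wy, wz], "fingers": fingers}, ...]. A call has 1 to 12 rows; each row is the pose to reach, as a shift and turn from the pose commanded when the call began, along the tool's axes at that moment; what a row does not reach only later rows make up. The controller multiplies each number of a shift by 150 mm and each number of a turn by 90 degrees. A row lasts 1/10 s, in which the tool goes at most 50 mm and 8.59 degrees, less where a joint would pass 70% of its speed; a pose out of reach is approached as far as the arm can. A call with a number of a shift or a turn outside -1 to 1 is refused whole. A call with a gripper value outside its range is refused whole. The fingers move at their own pace and stop on an object; FORCE is the grip in N (left out, the last holds). Time passes only in rows, so rows that repeat a pose let the fingers close. It gives the time, the measured TCP pose, the force, the opening and the grip force at its end, in the units of the state.
- ctrl.read_state(): the state, without advancing time (a new reading comes with each control period).
- ctrl.grab_frame(name): name is "side" or "top"; returns a dict with "color" (420x560x3 uint8, red, green, blue), "camera_matrix" (3x3 intrinsics, pixels), "R" (3x3) and "t" (3): a world point X has camera coordinates R X + t. Camera axes: x right, y down, z forward; pixel columns grow to the right and rows downward; lengths in mm; the calibration is good to about 2 mm. A picture is of the moment at which its call begins. There is no depth.
- ctrl.hand_in(): hands the job in; it is judged then, once.
Trained networks look in a picture, given as the dict that the camera call returned (one of the last four; its "shot" number tells which), for a name from the list of things; names that differ only in an ending like _2 or _b are one class to them, and where a whole thing is asked for, a point or a joint stands for the part that bears it (a point fixed in the world has none). Each returns a list of dicts, best first, with "score" (0 to 1); they miss things now and then, are a little off and sometimes report something else, mostly with a low value. They report only what shows in the picture. A call takes as long as a camera call.
- ctrl.masks_of(picture, thing): "pixels" (420x560 bool, what is visible of it) and "extent" ([left, top, right, bottom] in pixels, round what is visible of it).
The state is a dict: "clock": time; "joint_pos": joint angles; "qd": joint speeds; "effort": joint torques, N m; "ee_pos": TCP position; "eef_rot": TCP orientation; "force": force on the tool from outside, world axes, zero at the start; "wrist_torque": the same for the moment, N m; "gripper_width": opening from 0.0 (shut) to 1.0 (fully open); "gripper_force": force on a finger pad.
Only numpy, scipy, OpenCV 4.12 (cv2) and the standard library are available. Lean on these libraries where they do the work, as an engineer would, in place of code of your own. Each camera call takes 0.05 s, during which the arm holds its last target. There are 200 camera calls.

### The job

The extractor's filter has been changed: swing its blue hatch shut and lock it with both orange wing fasteners, leaving the bottle, brush and other loose things around it where they are. Push each wing in, feeling for the hidden slot by turning it a little if it will not go in, then give it a quarter turn clockwise until it catches and stays caught when let go.

Things in the scene. Friction and masses are not known exactly. Their poses are not given: they have to be found in the camera images.
- extractor: white bench extractor, fixed: 300 mm wide (y), 280 deep (x -150 to 130), 185 high. Origin at bench level; x from its low front to its back, y to its left. From the top of the 85 mm front wall (x = -150) the face slopes up to the back at 30 degrees for 200 mm; the hatch lies on it. Then a flat top (z = 185) with a spigot 30 mm high near the back. Its front faces the bench side at world -y, or up to 30 degrees further round, away from the robot
- hatch (a joint): opening angle of the blue hatch (rad): 0 = shut flat on the slope, up to 1.0. The hinge is stiff and the hatch stays where it is left; 3 to 8 N at the free edge moves it
- hatch_hinge (a point): middle of the hatch's hinge line, along its upper edge (towards the back of the extractor), at the level of the outer face; the hinge axis runs 5 mm under it. Moves with the hatch: x points up the hatch from free edge to hinge, y along the hinge to the extractor's left, z out of the outer face
- hatch_edge (a point): point on the hatch's outer face, midway across, 12 mm in from the free (lower, front) edge and 160 mm from the hinge line; same axes as hatch_hinge. The hatch is a plate 5 mm thick, 252 mm wide and 172 mm long
- left_seat (a point): point on the hatch's outer face on the left fastener's axis, 140 mm from the hinge line, 80 mm left of the middle (axes as hatch_hinge). Below, in the case, sits a hidden receiver with a slot for the fastener's 24 mm cross-bar (parallel to the wing). The slot lies within 0.35 rad either side of turn 0, not the same for each fastener, and takes the bar when within about 0.1 rad of it
- right_seat (a point): as left_seat, 80 mm right of the middle. With the bar through its slot, either fastener turns clockwise only: about 90 degrees from the slot, to a stop about 5 degrees past the catch notch. Let go at the stop, it rises 2.5 mm into the notch and can neither turn nor spring out; let go before it, it stays deep (10 mm) and uncaught
- left_wing (a point): centre of the orange wing of the left fastener (at +y of the extractor): a flat bar 36 mm long, 10 mm thick, 24 mm high (12 mm above and below this point) standing on a black round flange 34 mm across, 4 mm thick, its underside 12.5 mm off the hatch when sprung out. Axes: x along the wing, y across its thickness, z out along the fastener's axis, square to the hatch
- left_stud (a joint): push-in travel of the left fastener (m) along its axis: 0 = sprung fully out. With the hatch shut and the bar off its slot, it stops dead at 1.5 mm; through the slot it goes to the bottom stop at 12 mm. It must be below 10.1 mm to turn; caught after a quarter turn, it rests at 7.6 mm. Spring push: 4 N at 0, 9.5 N at 7.6 mm, 12.6 N at 12 mm
- left_head (a joint): turn of the left fastener (rad), growing clockwise seen looking down on the hatch: 0 = wing points straight up the slope, 1.57 = wing lies across, parallel to the hatch's free edge. Sprung out, it turns freely from -0.9 to 2.4 and stays at the angle where it is left
- right_wing (a point): centre of the orange wing of the right fastener (at -y of the extractor): a flat bar 36 mm long, 10 mm thick, 24 mm high (12 mm above and below this point) standing on a black round flange 34 mm across, 4 mm thick, its underside 12.5 mm off the hatch when sprung out. Axes: x along the wing, y across its thickness, z out along the fastener's axis, square to the hatch
- right_stud (a joint): push-in travel of the right fastener (m) along its axis: 0 = sprung fully out. With the hatch shut and the bar off its slot, it stops dead at 1.5 mm; through the slot it goes to the bottom stop at 12 mm. It must be below 10.1 mm to turn; caught after a quarter turn, it rests at 7.6 mm. Spring push: 4 N at 0, 9.5 N at 7.6 mm, 12.6 N at 12 mm
- right_head (a joint): turn of the right fastener (rad), growing clockwise seen looking down on the hatch: 0 = wing points straight up the slope, 1.57 = wing lies across, parallel to the hatch's free edge. Sprung out, it turns freely from -0.9 to 2.4 and stays at the angle where it is left
- wash_bottle_a: wash bottle, white with a blue cap and bent spout, 64 mm across, 195 mm high, beside the extractor; origin under its centre
- old_filter: used filter cartridge lying flat, 150 (x) by 225 (y) by 24 mm; origin under its centre
- calculator: black pocket calculator lying flat, 125 (x) by 80 (y) by 14 mm; origin under its centre
- dust_brush: small brush lying in front of the extractor, 200 mm long, 42 mm wide, 20 mm high, handle towards its own -x; origin under its middle
- timer: white bench timer lying flat, 45 (x) by 75 (y) by 20 mm; origin under its centre

How it is judged:
By the outcome, as a careful person would: the job done as asked, in the order asked, and still so for the second after the job is handed in, with the robot touching nothing.
It also fails if it takes over 72 s, if anything falls off the work surface, if the arm or the gripper's body presses on something with over 40 N, if the wrist force passes 120 N, or if a joint passes its speed limit or range.

## Working session

There is one attempt and no reset: what is moved stays moved. The work goes in short steps, Python scripts to look and compute and a shell command to move; the robot and the scene stay as the last step left them, time stands still between calls to the robot, and variables do not carry over. Pictures are saved under pics/ and viewed, at most 10 in all, crops included, and the job is handed in when it is done.

```bash
ls; mkdir -p pics; cat > h.py <<'E'
import numpy as np, cv2
from cell import ctrl
def snap(n,f):
    p=ctrl.grab_frame(n); cv2.imwrite(f'pics/{f}.png',p['color'][:,:,::-1]); return p
E
python3 - <<'E'
from h import *
s=ctrl.read_state(); print(s['ee_pos'],np.round(s['eef_rot'],3),s['force'],s['clock'],ctrl.finger_overhang)
P={}
for n in ('side','top'):
    p=snap(n,n+'0'); print(n,p['camera_matrix'],np.round(-p['R'].T@p['t']),np.round(p['R'],3))
    for th in ('extractor','hatch','left_wing','right_wing','dust_brush','wash_bottle_a'):
        for m in ctrl.masks_of(p,th)[:3]:
            ys,xs=np.nonzero(m['pixels']); print(th,round(m['score'],2),m['extent'],xs.mean().round(1),ys.mean().round(1),len(xs))
E
```

```text
pics
[160.88682959 655.13840139 223.79459076] [[-0.971  0.238 -0.   ]
 [ 0.238  0.971 -0.001]
 [-0.    -0.001 -1.   ]] [-0.46041907  0.53430804 -0.12366847] 0.0 19.0
side [[443.7229479    0.         280.16373695]
 [  0.         443.7229479  216.24053319]
 [  0.           0.           1.        ]] [ 193. -715. 1126.] [[ 0.862 -0.506 -0.018]
 [-0.403 -0.664 -0.63 ]
 [ 0.306  0.55  -0.777]]
extractor 0.87 [180.2, 143.7, 319.4, 279.5] 246.8 208.1 11637
hatch 0.81 [208.4, 160.2, 316.2, 243.2] 263.5 201.1 4140
left_wing 0.43 [253.1, 211.1, 264.9, 225.6] 257.0 217.9 130
right_wing 0.7 [289.9, 173.4, 300.0, 190.6] 295.4 184.3 116
dust_brush 0.69 [291.6, 231.6, 338.8, 277.3] 310.5 255.1 647
wash_bottle_a 0.7 [278.4, 137.7, 295.1, 172.8] 287.4 155.0 456
wash_bottle_a 0.22 [212.7, 161.2, 315.4, 243.2] 263.6 201.2 4028
top [[405.83543309   0.         271.98389192]
 [  0.         405.83543309 205.72840165]
 [  0.           0.           1.        ]] [ 366.   17. 1203.] [[-0.124 -0.992  0.   ]
 [-0.969  0.121 -0.214]
 [ 0.212 -0.027 -0.977]]
extractor 0.63 [162.0, 161.3, 308.2, 309.2] 235.1 234.2 13296
hatch 0.72 [161.1, 159.3, 309.6, 311.0] 235.0 234.3 13514
hatch 0.67 [206.4, 163.7, 308.7, 280.0] 257.8 219.9 6571
hatch 0.57 [171.9, 156.9, 205.6, 189.1] 187.0 171.4 608
left_wing 0.61 [282.5, 232.8, 294.4, 244.2] 289.4 236.6 138
right_wing 0.7 [249.2, 174.9, 270.1, 188.2] 260.5 180.6 152
dust_brush 0.96 [282.9, 166.4, 315.5, 223.8] 299.9 197.9 663
wash_bottle_a 0.91 [174.0, 155.1, 202.1, 186.4] 187.0 171.3 634
wash_bottle_a 0.61 [252.5, 176.6, 267.4, 188.4] 260.4 181.0 124
```

```bash
python3 - <<'E'
import cv2,numpy as np
a=cv2.imread('pics/side0.png')[120:300,150:360];b=cv2.imread('pics/top0.png')[140:330,130:340]
a=cv2.resize(a,(400,343),interpolation=3);b=cv2.resize(b,(400,343+19),interpolation=3)[:343]
# bigger separate
a=cv2.imread('pics/side0.png')[125:285,170:350];b=cv2.imread('pics/top0.png')[145:320,150:330]
f=lambda i:cv2.resize(i,(400,int(i.shape[0]*400/180)),interpolation=3)
a=f(a);b=f(b);H=max(len(a),len(b));o=np.zeros((H,800,3),np.uint8);o[:len(a),:400]=a;o[:len(b),400:]=b
cv2.imwrite('pics/both0.png',o)
E
```

```text
(no output)
```

View pics/both0.png

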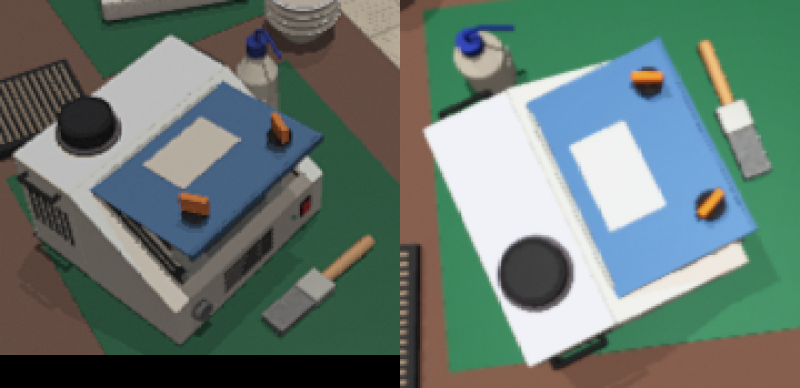

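View pics/top0.png

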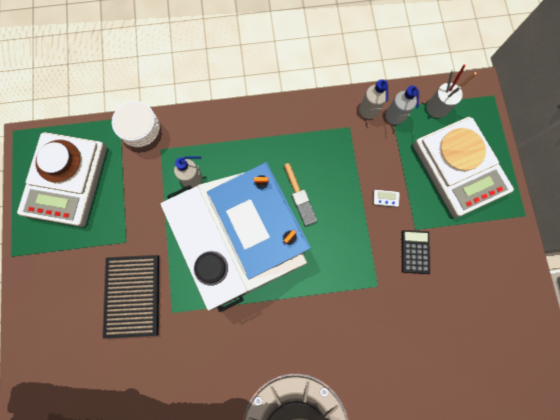

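The pictures show the hatch part open. In the top view the left wing is near (289,237), the right wing near (260,181), and the bottle sits behind at (187,171). The brush lies in front at (300,198). Next I'll fit the extractor pose and hatch angle from these corners.

```bash
cat >> h.py <<'E'
from scipy.spatial.transform import Rotation as Ro
def geom(q):
    "q=[ex,ey,yaw,hoff,ang] -> ext R, origin, hatch R, hinge-face point"
    ex,ey,yaw,h,a=q; Re=Ro.from_euler('z',yaw).as_matrix(); o=np.array([ex,ey,0])
    s=np.pi/6; ridge=np.array([-150+200*np.cos(s),0,185.]); u=np.array([np.cos(s),0,np.sin(s)]); ax=ridge-h*u
    al=s-a; X=np.array([np.cos(al),0,np.sin(al)]); Z=np.array([-np.sin(al),0,np.cos(al)]); Y=np.array([0,1.,0])
    return Re,o,Re@np.column_stack([X,Y,Z]),o+Re@(ax+5*Z)
def hp(q,x,y,z):  # point in hatch frame
    Re,o,Rh,p=geom(q); return p+Rh@np.array([x,y,z],float)
def ep(q,x,y,z):
    Re,o,_,_=geom(q); return o+Re@np.array([x,y,z],float)
def proj(p,X):
    c=p['R']@X+p['t']; c=p['camera_matrix']@c; return c[:2]/c[2]
E
python3 - <<'E'
from h import *
import json
from scipy.optimize import least_squares
P={n:ctrl.grab_frame(n) for n in('side','top')}
k=1/2.2222
T=lambda x,y:(150+(x-400)*k,145+y*k); S=lambda x,y:(170+x*k,125+y*k)
r=-150+200*np.cos(np.pi/6)
obs=[('top',ep,(r,150,185),T(615,325)),('top',ep,(r,-150,185),T(509,92)),('top',ep,(130,150,185),T(530,367)),('top',ep,(130,-150,185),T(425,128)),
('top',hp,(0,-126,0),T(527,103)),('top',hp,(-172,-126,0),T(658,38)),('top',hp,(-172,126,0),T(757,230)),('top',hp,(0,126,0),T(618,298)),
('side',ep,(130,-150,185),S(170,37)),('side',ep,(130,150,185),S(15,155)),('side',ep,(-150,150,0),S(183,343)),
('side',hp,(0,-126,0),S(222,83)),('side',hp,(-172,-126,0),S(323,137)),('side',hp,(-172,126,0),S(193,253)),('side',hp,(0,126,0),S(93,190)),
('top',hp,(-140,80,28.5),(289.4,236.6)),('top',hp,(-140,-80,28.5),(260.5,180.6)),('side',hp,(-140,80,28.5),(257,217.9)),('side',hp,(-140,-80,28.5),(295.4,184.3))]
res=lambda q:np.concatenate([proj(P[n],f(q,*x))-uv for n,f,x,uv in obs])
s=least_squares(res,[450,130,2.0,10,.3],x_scale=[10,10,.1,5,.1],loss='soft_l1')
q=s.x;print(q);print(res(q).reshape(-1,2).round(1).tolist())
np.save('q.npy',q)
q0=q.copy();q0[4]=0
for nm,y in(('L',80),('R',-80)):
    # wing angle from orange pixel principal direction, fit head angle via projection of wing box points
    print(nm,'wing now',hp(q,-140,y,28.5).round(1),'shut',hp(q0,-140,y,28.5).round(1))
print('edge',hp(q,-160,0,0),'shut',hp(q0,-160,0,0)); print(geom(q)[2].round(3),geom(q0)[2].round(3))
# wing angle: match masks
for nm,y in(('left_wing',80),('right_wing',-80)):
    ms={n:max(ctrl.masks_of(P[n],nm),key=lambda m:m['score'])['pixels'] for n in P}
    best=[]
    for a in np.arange(-.9,2.24,.04):
        sc=0
        for n in P:
            ca,sa=np.cos(a),-np.sin(a)
            pts=np.array([proj(P[n],hp(q,-140+ca*dx-sa*dy,y+sa*dx+ca*dy,28.5+dz)) for dx in(-18,18) for dy in(-5,5) for dz in(-12,12)])
            m=ms[n]; ys,xs=np.nonzero(m); pts+=np.array([xs.mean(),ys.mean()])-pts.mean(0)
            im=np.zeros((420*8,560*8),np.uint8); cv2.fillConvexPoly(im,cv2.convexHull((pts*8+4).astype(np.int32)),1)
            im=cv2.resize(im*255,(560,420),interpolation=cv2.INTER_AREA)/255.
            sc+=np.minimum(im,m).sum()/np.maximum(im,m).sum()
        best.append((sc,a))
    print(nm,[(round(s,2),round(a,2)) for s,a in sorted(best)[-4:]])
E
```

```text
[531.82644277 101.03340732   1.90411939  14.45682204   0.5759508 ]
[[1.3, -0.6], [-0.8, -1.6], [-0.2, 0.3], [-0.9, -0.1], [-0.6, -0.3], [-0.1, -0.1], [-0.3, 0.0], [0.3, 0.5], [0.5, -1.1], [-1.6, 0.1], [-0.9, 3.5], [0.3, -0.6], [-0.2, -0.5], [-1.2, 2.3], [-1.6, 0.4], [1.1, -0.1], [1.4, -0.7], [0.5, -0.3], [0.6, -0.9]]
L wing now [497.9 -45.5 218.6] shut [497.9 -45.4 136.8]
R wing now [649.1   6.8 218.6] shut [649.1   6.9 136.8]
edge [580.52270806 -39.60885774 191.13723767] shut [574.48448094 -22.16953391 102.101716  ]
[[-0.327 -0.945 -0.017]
 [ 0.944 -0.327  0.049]
 [-0.052  0.     0.999]] [[-0.283 -0.945  0.164]
 [ 0.818 -0.327 -0.472]
 [ 0.5    0.     0.866]]
left_wing [(np.float64(0.68), np.float64(-0.38)), (np.float64(0.68), np.float64(-0.26)), (np.float64(0.68), np.float64(-0.18)), (np.float64(0.68), np.float64(-0.22))]
right_wing [(np.float64(0.2), np.float64(-0.18)), (np.float64(0.2), np.float64(-0.46)), (np.float64(0.2), np.float64(-0.3)), (np.float64(0.2), np.float64(-0.26))]
```

```bash
cat >> h.py <<'E'
def goal(p,R=None,p0=None,R0=None):
    "print dp and delta_rot numbers from pose p0,R0 (default: measured) to p,R"
    s=ctrl.read_state(); p0=s['ee_pos'] if p0 is None else p0; R0=np.array(s['eef_rot']) if R0 is None else R0
    d=R0.T@(np.asarray(p)-p0)/150; w=np.zeros(3) if R is None else Ro.from_matrix(R0.T@R).as_rotvec()/(np.pi/2)
    print('dp',d.round(4).tolist(),'rot',w.round(4).tolist())
def toolR(q,a,tilt=0):
    "tool looking into hatch, tool x along the wing at head angle a"
    Rh=geom(q)[2]; x=Rh@[np.cos(a),-np.sin(a),0]; z=-Rh[:,2]; return np.column_stack([x,np.cross(z,x),z])
E
python3 -m inch '[{"dp":[-0.2,-0.2,-0.9],"delta_rot":[0,0,0],"fingers":-1},{"dp":[-0.4,-0.4,-0.9],"delta_rot":[0,0,0],"fingers":-1},{"dp":[-1,-1,-0.9],"delta_rot":[0,0,0],"fingers":-1},{"dp":[-1,-1,-0.9],"delta_rot":[0,0,0],"fingers":-1},{"dp":[-1,-1,-0.9],"delta_rot":[0,0,0],"fingers":-1},{"dp":[-1,-1,-0.9],"delta_rot":[0,0,0],"fingers":-1}]' 20
python3 - <<'E'
from h import *
s=ctrl.read_state();print(s['joint_pos'],s['clock'])
q=np.load('q.npy');q[4]=0
goal([500,150,350],toolR(q,0))
E
```

```text
clock: 1.6
ee_pos: [273.6, 470.8, 361.4]
eef_rot: [[-0.97, 0.242, 0.001], [0.242, 0.97, 0.002], [-0.001, 0.002, -1.0]]
force: [0.5, -0.2, 0.4]
gripper_width: 0.528
gripper_force: 0.0
[-74.81809419   6.27386423   9.05862369  98.8396681   -1.00426496
  74.84315182  10.42494048] 1.6
dp [-1.9823, -1.7094, 0.0735] rot [-0.1639, 0.305, 0.6174]
```

```bash

python3 -m inch '[{"dp":[-0.3,-0.3,0],"delta_rot":[-0.03,0.05,0.1],"fingers":-1},{"dp":[-1,-0.9,0],"delta_rot":[-0.08,0.15,0.31],"fingers":-1},{"dp":[-1,-0.9,0],"delta_rot":[-0.08,0.15,0.31],"fingers":-1},{"dp":[-1,-0.9,0],"delta_rot":[-0.08,0.15,0.31],"fingers":-1},{"dp":[-1,-0.9,0],"delta_rot":[-0.08,0.15,0.31],"fingers":-1},{"dp":[-1,-0.9,0],"delta_rot":[-0.08,0.15,0.31],"fingers":-1}]'
python3 - <<'E'
from h import *
s=ctrl.read_state();print(s['joint_pos'],s['clock'])
q=np.load('q.npy');q1=q.copy();q[4]=0;R=toolR(q,0)
# tcp such that fingertips are 50 mm above hatch edge point
tip=hp(q1,-158,0,60); print(tip-19*R[:,2])
goal(tip-19*R[:,2],R)
E
```

```text
clock: 2.2
ee_pos: [385.2, 305.9, 359.7]
eef_rot: [[-0.724, 0.674, -0.146], [0.642, 0.736, 0.217], [0.254, 0.064, -0.965]]
force: [-0.3, 0.8, 0.5]
gripper_width: 0.021
gripper_force: 0.0
[-58.13839047   0.71246125  23.25922143 106.36261524 -16.1368885
  73.3390175   17.77706203] 2.2
[581.9502335  -43.73176964 267.40486083]
dp [-2.6009, -0.8691, -0.1033] rot [-0.0833, 0.1561, 0.3075]
```

```bash

python3 -m inch '[{"dp":[-0.3,-0.1,-0.1],"delta_rot":[-0.02,0.05,0.1],"fingers":-1},{"dp":[-1,-0.33,-0.1],"delta_rot":[-0.083,0.156,0.3075],"fingers":-1},{"dp":[-1,-0.33,-0.1],"delta_rot":[-0.083,0.156,0.3075],"fingers":-1},{"dp":[-1,-0.33,-0.1],"delta_rot":[-0.083,0.156,0.3075],"fingers":-1},{"dp":[-1,-0.33,-0.1],"delta_rot":[-0.083,0.156,0.3075],"fingers":-1}]'
cat > g.py <<'E'
from h import *
s=ctrl.read_state();print(np.round(s['joint_pos'],1),s['clock'])
q=np.load('q.npy');q1=q.copy();q[4]=0;R=toolR(q,0)
tip=hp(q1,-158,0,50); goal(tip-19*R[:,2],R)
E
python3 g.py
```

```text
clock: 2.7
ee_pos: [462.5, 169.9, 331.7]
eef_rot: [[-0.28, 0.946, -0.165], [0.82, 0.325, 0.472], [0.5, -0.004, -0.866]]
force: [-0.9, -0.4, 0.3]
gripper_width: 0.004
gripper_force: 0.0
[-41.9   7.   37.8 109.1 -34.1  76.9  26.3] 2.7
dp [-1.6404, 0.2924, -0.3765] rot [-0.0013, 0.0001, -0.0025]
```

```bash

python3 -m inch '[{"dp":[-0.3,0.1,-0.19],"delta_rot":[0,0,0],"fingers":-1},{"dp":[-1,0.15,-0.25],"delta_rot":[0,0,0],"fingers":-1},{"dp":[-1,0.15,-0.25],"delta_rot":[0,0,0],"fingers":-1},{"dp":[-1,0.15,-0.25],"delta_rot":[0,0,0],"fingers":-1}]'
python3 -m inch '[{"dp":[-0.64,0.14,-0.12],"delta_rot":[0,0,0],"fingers":-1},{"dp":[-0.64,0.14,-0.12],"delta_rot":[0,0,0],"fingers":-1},{"dp":[-0.64,0.14,-0.12],"delta_rot":[0,0,0],"fingers":-1},{"dp":[-0.64,0.14,-0.12],"delta_rot":[0,0,0],"fingers":-1}]'
cat > g.py <<'E'
from h import *
s=ctrl.read_state();print(np.round(s['joint_pos'],1),s['clock'])
q=np.load('q.npy');q1=q.copy();q[4]=0;R=toolR(q,0)
for a in (q1[4],.45,.3,.15,.0):
    q1[4]=a; tip=hp(q1,-158,0,-3); goal(tip-19*R[:,2],R)
E
python3 g.py
```

```text
clock: 3.1
ee_pos: [533.1, 37.0, 288.0]
eef_rot: [[-0.286, 0.943, -0.168], [0.819, 0.332, 0.468], [0.498, -0.004, -0.867]]
force: [0.4, 0.7, -0.3]
gripper_width: 0.002
gripper_force: 0.0
clock: 3.5
ee_pos: [583.0, -39.8, 257.1]
eef_rot: [[-0.287, 0.943, -0.169], [0.817, 0.333, 0.47], [0.5, -0.003, -0.866]]
force: [-0.4, -0.2, 0.5]
gripper_width: 0.004
gripper_force: 0.0
[-17.3  30.1  42.1  94.8 -40.5  87.8  54.9] 3.5
dp [-0.2136, -0.0144, 0.2814] rot [-0.0035, 0.0002, 0.0027]
dp [-0.2801, -0.014, 0.3961] rot [-0.0035, 0.0002, 0.0027]
dp [-0.3397, -0.0135, 0.5422] rot [-0.0035, 0.0002, 0.0027]
dp [-0.3768, -0.0128, 0.6957] rot [-0.0035, 0.0002, 0.0027]
dp [-0.3906, -0.012, 0.8529] rot [-0.0035, 0.0002, 0.0027]
```

```bash

python3 -m inch '[{"dp":[-0.15,-0.014,0.14],"delta_rot":[0,0,0],"fingers":-1},{"dp":[-0.21,-0.014,0.25],"delta_rot":[0,0,0],"fingers":-1},{"dp":[-0.23,-0.014,0.3],"delta_rot":[0,0,0],"fingers":-1},{"dp":[-0.26,-0.014,0.35],"delta_rot":[0,0,0],"fingers":-1},{"dp":[-0.28,-0.014,0.4],"delta_rot":[0,0,0],"fingers":-1}]'
python3 g.py
python3 -m inch '[{"dp":[-0.02,0,0.05],"delta_rot":[0,0,0],"fingers":-1},{"dp":[-0.04,0,0.1],"delta_rot":[0,0,0],"fingers":-1},{"dp":[-0.06,0,0.15],"delta_rot":[0,0,0],"fingers":-1},{"dp":[-0.07,0,0.2],"delta_rot":[0,0,0],"fingers":-1},{"dp":[-0.08,0,0.25],"delta_rot":[0,0,0],"fingers":-1},{"dp":[-0.09,0,0.3],"delta_rot":[0,0,0],"fingers":-1},{"dp":[-0.1,0,0.34],"delta_rot":[0,0,0],"fingers":-1},{"dp":[-0.11,0,0.38],"delta_rot":[0,0,0],"fingers":-1}]'
python3 g.py
```

```text
clock: 4.0
ee_pos: [583.0, -47.2, 185.2]
eef_rot: [[-0.287, 0.943, -0.166], [0.817, 0.332, 0.471], [0.5, 0.0, -0.866]]
force: [0.1, 1.6, 2.6]
gripper_width: 0.004
gripper_force: 0.9
[-15.3  34.5  40.3  98.1 -43.2  82.4  60.1] 4.0
dp [0.0662, 0.001, -0.1102] rot [-0.0014, 0.0003, 0.0027]
dp [-0.0003, 0.0009, 0.0045] rot [-0.0014, 0.0003, 0.0027]
dp [-0.0599, 0.001, 0.1507] rot [-0.0014, 0.0003, 0.0027]
dp [-0.097, 0.0012, 0.3041] rot [-0.0014, 0.0003, 0.0027]
dp [-0.1108, 0.0015, 0.4614] rot [-0.0014, 0.0003, 0.0027]
clock: 4.8
ee_pos: [577.9, -34.5, 127.0]
eef_rot: [[-0.286, 0.944, -0.166], [0.818, 0.331, 0.472], [0.5, -0.001, -0.866]]
force: [-0.2, -0.3, 2.4]
gripper_width: 0.005
gripper_force: 1.0
[-15.1  37.7  38.4 101.4 -46.   77.2  63.1] 4.8
dp [0.1815, 0.0045, -0.4919] rot [-0.0016, 0.0001, 0.0017]
dp [0.1149, 0.0046, -0.3772] rot [-0.0016, 0.0001, 0.0017]
dp [0.0553, 0.0048, -0.2311] rot [-0.0016, 0.0001, 0.0017]
dp [0.0181, 0.0051, -0.0776] rot [-0.0016, 0.0001, 0.0017]
dp [0.0043, 0.0055, 0.0796] rot [-0.0016, 0.0001, 0.0017]
```

```bash

python3 -m inch '[{"dp":[0,0,0.03],"delta_rot":[0,0,0],"fingers":-1},{"dp":[0,0,0.05],"delta_rot":[0,0,0],"fingers":-1},{"dp":[0,0,0.06],"delta_rot":[0,0,0],"fingers":-1}]'|grep -E 'ee_pos|^force'
for i in 1; do python3 -m inch '[{"dp":[0,0,0.01],"delta_rot":[0,0,0],"fingers":-1},{"dp":[0,0,0.02],"delta_rot":[0,0,0],"fingers":-1}]'|grep -E 'ee_pos|^force'; done
python3 -m inch '[{"dp":[0,0,0.01],"delta_rot":[0,0,0],"fingers":-1},{"dp":[0,0,0.02],"delta_rot":[0,0,0],"fingers":-1}]'|grep -E 'ee_pos|^force'
python3 g.py
```

```text
ee_pos: [576.5, -30.7, 119.4]
force: [0.8, -2.0, 1.3]
ee_pos: [576.3, -29.8, 117.6]
force: [-2.6, -9.0, 21.7]
ee_pos: [576.3, -29.8, 117.3]
force: [-6.9, -17.8, 50.8]
[-15.4  38.1  38.1 102.2 -46.7  76.1  63.5] 5.5
dp [0.1842, 0.006, -0.5647] rot [0.0004, 0.0008, 0.0016]
dp [0.1178, 0.0058, -0.45] rot [0.0004, 0.0008, 0.0016]
dp [0.0583, 0.0055, -0.3037] rot [0.0004, 0.0008, 0.0016]
dp [0.0213, 0.0053, -0.1502] rot [0.0004, 0.0008, 0.0016]
dp [0.0077, 0.0052, 0.007] rot [0.0004, 0.0008, 0.0016]
```

```bash

python3 -m inch '[{"dp":[0,0,-0.3],"delta_rot":[0,0,0],"fingers":-1},{"dp":[0,0,-1],"delta_rot":[0,0,0],"fingers":-0.3},{"dp":[0,0,-1],"delta_rot":[0,0,0],"fingers":-0.3},{"dp":[0,0,-1],"delta_rot":[0,0,0],"fingers":-0.3},{"dp":[0,0,-1],"delta_rot":[0,0,0],"fingers":-0.3}]'
python3 - <<'E'
from h import *
q=np.load('q.npy');q[4]=0
C=[]
for n in('side','top'):
    p=snap(n,n+'1'); 
    uv=[proj(p,hp(q,-140,y,28.5)) for y in(80,-80)]+[proj(p,hp(q,-a,b,0)) for a in(0,172) for b in(-126,126)]; print(n,np.round(uv,1).tolist())
    for nm in('left_wing','right_wing'):
        for m in ctrl.masks_of(p,nm)[:2]: ys,xs=np.nonzero(m['pixels']); print(nm,round(m['score'],2),xs.mean().round(1),ys.mean().round(1),len(xs))
    c=np.mean(uv,0).astype(int); a=p['color'][c[1]-55:c[1]+55,c[0]-73:c[0]+73,::-1]; C.append(cv2.resize(a,(400,301),interpolation=3)); print('crop origin',c-[73,55],400/146)
cv2.imwrite('pics/both1.png',np.hstack(C))
E
```

```text
clock: 6.0
ee_pos: [600.8, -99.2, 245.2]
eef_rot: [[-0.286, 0.944, -0.164], [0.818, 0.33, 0.471], [0.499, 0.001, -0.867]]
force: [-0.7, 0.5, -1.1]
gripper_width: 0.306
gripper_force: 0.0
side [[259.2, 236.1], [295.7, 202.4], [270.9, 162.3], [211.0, 211.5], [308.5, 204.5], [252.5, 257.5]]
crop origin [193 157] 2.73972602739726
top [[289.1, 240.8], [262.6, 188.2], [207.5, 190.6], [249.4, 279.1], [260.1, 175.8], [300.5, 255.7]]
right_wing 0.6 260.6 189.6 123
crop origin [188 166] 2.73972602739726
```

View pics/both1.png

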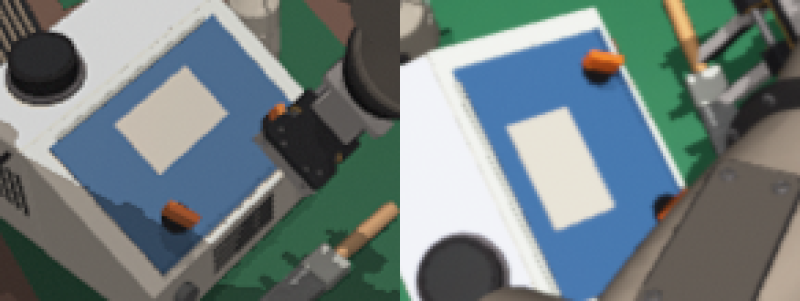

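The hatch lies flat and shut. The left wing is at side pixel (259,235), which matches the model, and the right wing is at top pixel (262,190). Next I'll get the wing headings from the orange pixels.

```bash
cat > w.py <<'E'
from h import *
P={n:ctrl.grab_frame(n) for n in('side','top')}
q=np.load('q.npy');qs=q.copy();qs[4]=0
def fit(y,views):
    out=[]
    M=[]
    for f,qq in views:
        n=f[:-1];p=P[n];im=cv2.imread(f'pics/{f}.png'); hsv=cv2.cvtColor(im,cv2.COLOR_BGR2HSV)
        m=((hsv[...,0]>5)&(hsv[...,0]<20)&(hsv[...,1]>150)&(hsv[...,2]>90))
        c=proj(p,hp(qq,-140,y,28.5)); yy,xx=np.mgrid[:420,:560]; m&=np.hypot(xx-c[0],yy-c[1])<12; M.append((p,qq,m.astype(float)))
    for a in np.arange(-.9,2.24,.05):
        tot=0
        for p,qq,m in M:
            ca,sa=np.cos(a),-np.sin(a)
            pts=np.array([proj(p,hp(qq,-140+ca*dx-sa*dy,y+sa*dx+ca*dy,28.5+dz)) for dx in(-18,18) for dy in(-5,5) for dz in(-12,12)])
            b=0;c=pts.mean(0).astype(int)-24
            for du in np.arange(-3,3.1,.5):
                for dv in np.arange(-3,3.1,.5):
                    im=np.zeros((48*8,48*8),np.uint8); cv2.fillConvexPoly(im,cv2.convexHull(((pts-c+[du+.5,dv+.5])*8).astype(np.int32)),255)
                    im=cv2.resize(im,(48,48),interpolation=cv2.INTER_AREA)/255.; mm=m[c[1]:c[1]+48,c[0]:c[0]+48]
                    v=np.minimum(im,mm).sum()/np.maximum(im,mm).sum()
                    if v>b:b=v;s=(du,dv)
            tot+=b; 
        out.append((round(tot,3),round(a,2),s))
    print(y,sorted(out)[-6:],[m.sum() for _,_,m in M])
fit(80,[('side0',q),('top0',q),('side1',qs)]); fit(-80,[('side0',q),('top0',q),('top1',qs)])
E
python3 w.py
python3 - <<'E'
from h import *
q=np.load('q.npy');q[4]=0
for y in(80,-80):
    for a in (-.45,0):
        R=toolR(q,a); goal(hp(q,-140,y,100),R)
E
```

```text
80 [(np.float64(2.173), np.float64(-0.5), (np.float64(0.0), np.float64(-1.0))), (np.float64(2.204), np.float64(-0.25), (np.float64(-0.5), np.float64(-1.0))), (np.float64(2.207), np.float64(-0.45), (np.float64(0.0), np.float64(-1.0))), (np.float64(2.221), np.float64(-0.4), (np.float64(0.0), np.float64(-1.0))), (np.float64(2.227), np.float64(-0.3), (np.float64(-0.5), np.float64(-1.0))), (np.float64(2.234), np.float64(-0.35), (np.float64(-0.5), np.float64(-1.0)))] [np.float64(94.0), np.float64(71.0), np.float64(65.0)]
-80 [(np.float64(2.042), np.float64(0.35), (np.float64(-1.0), np.float64(0.0))), (np.float64(2.053), np.float64(0.3), (np.float64(-0.5), np.float64(0.0))), (np.float64(2.055), np.float64(0.55), (np.float64(-0.5), np.float64(0.0))), (np.float64(2.06), np.float64(0.4), (np.float64(-0.5), np.float64(0.0))), (np.float64(2.063), np.float64(0.45), (np.float64(-1.0), np.float64(0.0))), (np.float64(2.074), np.float64(0.5), (np.float64(-0.5), np.float64(0.0)))] [np.float64(49.0), np.float64(71.0), np.float64(81.0)]
dp [0.1246, -0.5284, 0.4197] rot [-0.0021, -0.0005, -0.2848]
dp [0.1246, -0.5284, 0.4197] rot [-0.0022, 0.0, 0.0017]
dp [0.1217, 0.5382, 0.416] rot [-0.0021, -0.0005, -0.2848]
dp [0.1217, 0.5382, 0.416] rot [-0.0022, 0.0, 0.0017]
```

```bash

python3 - <<'E'
from h import *
q=np.load('q.npy');q[4]=0
R=toolR(q,-.35); goal(hp(q,-140,80,76),R)
E
```

```text
dp [0.1246, -0.5279, 0.5797] rot [-0.0021, -0.0004, -0.2211]
```

```bash

python3 -m inch '[{"dp":[0.1,-0.4,0.2],"delta_rot":[-0.002,0,-0.1],"fingers":-0.3},{"dp":[0.125,-0.53,0.4],"delta_rot":[-0.002,0,-0.221],"fingers":-0.3},{"dp":[0.125,-0.53,0.58],"delta_rot":[-0.002,0,-0.221],"fingers":-0.3},{"dp":[0.125,-0.53,0.58],"delta_rot":[-0.002,0,-0.221],"fingers":-0.3}]' 40
cat > t.py <<'E'
from h import *
import sys
y=float(sys.argv[1])
q=np.load('q.npy');q[4]=0
s=ctrl.read_state();Rh=geom(q)[2];R=np.array(s['eef_rot'])
x=Rh.T@R[:,0]; print('t',s['clock'],'xyz rel wing axis',(Rh.T@(np.array(s['ee_pos'])-hp(q,-140,y,0))).round(2),'head',round(-np.arctan2(x[1],x[0]),3),'tilt',(Rh.T@R[:,2]).round(3),'F',(Rh.T@s['force']).round(1),'w',round(s['gripper_width']*94,1),'gf',s['gripper_force'],'j7',round(s['joint_pos'][6],1),'Mz',round(float(Rh[:,2]@s['wrist_torque']),2))
E
python3 t.py 80
python3 - <<'E'
from h import *
p=snap('side','side2'); q=np.load('q.npy');q[4]=0
c=proj(p,hp(q,-140,80,28.5)).astype(int); cv2.imwrite('pics/c2.png',cv2.resize(p['color'][c[1]-50:c[1]+50,c[0]-60:c[0]+60,::-1],(720,600),interpolation=3))
E
```

```text
clock: 6.8
ee_pos: [503.4, -66.3, 176.6]
eef_rot: [[-0.59, 0.79, -0.167], [0.655, 0.589, 0.474], [0.473, 0.171, -0.864]]
force: [0.6, 0.8, 1.0]
gripper_width: 0.354
gripper_force: 0.0
t 6.8 xyz rel wing axis [ 1.31  1.64 73.73] head -0.35 tilt [ 0.003  0.002 -1.   ] F [ 0.9 -0.9  0.6] w 33.2 gf 0.0 j7 82.6 Mz -0.03
```

View pics/c2.png

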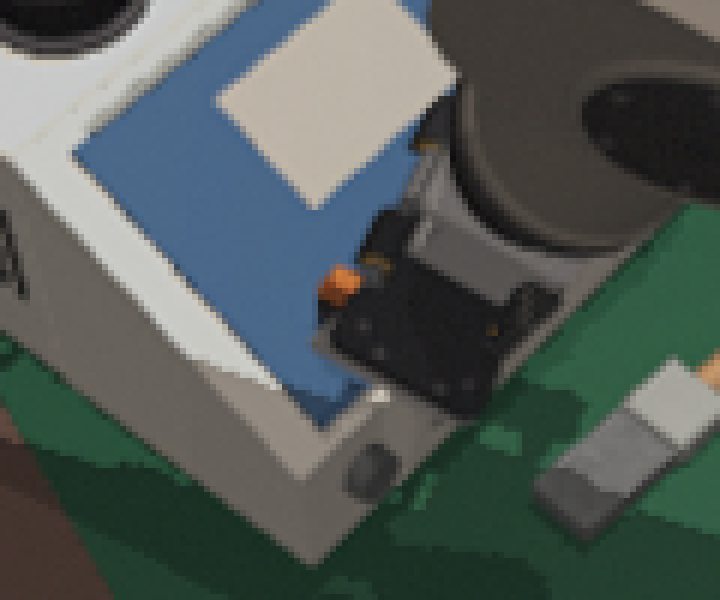

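The wing shows at crop pixel (340,285), lying between the fingers. I'll descend and grip.

```bash

python3 -m inch '[{"dp":[0,0,0.1],"delta_rot":[0,0,0],"fingers":-0.3},{"dp":[0,0,0.18],"delta_rot":[0,0,0],"fingers":-0.3},{"dp":[0,0,0.24],"delta_rot":[0,0,0],"fingers":-0.3},{"dp":[0,0,0.24],"delta_rot":[0,0,0],"fingers":-0.3}]' 40 >/dev/null; python3 t.py 80
python3 -m inch '[{"dp":[0,0,0],"delta_rot":[0,0,0],"fingers":-1},{"dp":[0,0,0],"delta_rot":[0,0,0],"fingers":-1},{"dp":[0,0,0],"delta_rot":[0,0,0],"fingers":-1},{"dp":[0,0,0],"delta_rot":[0,0,0],"fingers":-1},{"dp":[0,0,0],"delta_rot":[0,0,0],"fingers":-1}]' 40 >/dev/null; python3 t.py 80
```

```text
t 7.25 xyz rel wing axis [-2.000e-02  3.600e-01  3.928e+01] head -0.349 tilt [ 0.001  0.001 -1.   ] F [ 0.5 -0.3 -0.3] w 32.9 gf 0.0 j7 83.7 Mz -0.01
t 7.75 xyz rel wing axis [-4.000e-02 -1.200e+00  4.126e+01] head -0.351 tilt [-0.001 -0.003 -1.   ] F [ 0.4 -7.2  0. ] w 9.7 gf 39.95200216770172 j7 83.7 Mz -0.05
```

```bash

python3 -m inch '[{"dp":[0,0.01,0],"delta_rot":[0,0,0],"fingers":-1},{"dp":[0,0.01,0.013],"delta_rot":[0,0,0],"fingers":-1},{"dp":[0,0.01,0.027],"delta_rot":[0,0,0],"fingers":-1},{"dp":[0,0.01,0.027],"delta_rot":[0,0,0],"fingers":-1}]' 50 >/dev/null; python3 t.py 80
```

```text
t 8.15 xyz rel wing axis [ 2.000e-02 -1.430e+00  3.682e+01] head -0.35 tilt [-0.001 -0.001 -1.   ] F [-1.8 -1.8  6.5] w 9.4 gf 49.97538506984711 j7 83.8 Mz 0.02
```

```bash

python3 -m inch '[{"dp":[0,0,0.02],"delta_rot":[0,0,0],"fingers":-1},{"dp":[0,0,0.04],"delta_rot":[0,0,0],"fingers":-1},{"dp":[0,0,0.04],"delta_rot":[0,0,0],"fingers":-1}]' 60 >/dev/null; python3 t.py 80
python3 -m inch '[{"dp":[0,0,0.01],"delta_rot":[0,0,0],"fingers":-1},{"dp":[0,0,0.02],"delta_rot":[0,0,0],"fingers":-1},{"dp":[0,0,0.02],"delta_rot":[0,0,0],"fingers":-1}]' 60 >/dev/null; python3 t.py 80
```

```text
t 8.45 xyz rel wing axis [-2.000e-02 -1.500e+00  3.101e+01] head -0.35 tilt [-0.001 -0.002 -1.   ] F [-0.2 -0.7 11.7] w 9.3 gf 59.98342037200928 j7 84.0 Mz -0.04
t 8.75 xyz rel wing axis [-0.12 -1.55 29.02] head -0.35 tilt [-0.001 -0.002 -1.   ] F [ 1.   1.5 18.8] w 9.5 gf 59.99696731567383 j7 84.1 Mz -0.02
```

```bash

python3 -m inch '[{"dp":[0,0,0],"delta_rot":[0,0,0.08],"fingers":-1},{"dp":[0,0,0],"delta_rot":[0,0,0.16],"fingers":-1},{"dp":[0,0,0],"delta_rot":[0,0,0.24],"fingers":-1},{"dp":[0,0,0],"delta_rot":[0,0,0.32],"fingers":-1},{"dp":[0,0,0],"delta_rot":[0,0,0.4],"fingers":-1},{"dp":[0,0,0],"delta_rot":[0,0,0.4],"fingers":-1}]' 60 >/dev/null; python3 t.py 80
```

```text
t 9.35 xyz rel wing axis [-0.18 -0.23 28.92] head 0.285 tilt [-0.001 -0.    -1.   ] F [ 4.1  9.2 25.9] w 9.5 gf 60.03261923789978 j7 51.6 Mz -0.02
```

```bash

python3 -m inch '[{"dp":[0,-0.012,0],"delta_rot":[0,0,0.08],"fingers":-1},{"dp":[0,-0.012,0],"delta_rot":[0,0,0.16],"fingers":-1},{"dp":[0,-0.012,0],"delta_rot":[0,0,0.24],"fingers":-1},{"dp":[0,-0.012,0],"delta_rot":[0,0,0.32],"fingers":-1},{"dp":[0,-0.012,0],"delta_rot":[0,0,0.4],"fingers":-1},{"dp":[0,-0.012,0],"delta_rot":[0,0,0.48],"fingers":-1},{"dp":[0,-0.012,0],"delta_rot":[0,0,0.55],"fingers":-1},{"dp":[0,-0.012,0],"delta_rot":[0,0,0.55],"fingers":-1}]' 60 >/dev/null; python3 t.py 80
```

```text
t 10.15 xyz rel wing axis [ 1.11  1.43 28.89] head 1.148 tilt [ 0.001 -0.    -1.   ] F [10.4  9.3 28.7] w 9.5 gf 60.0610613822937 j7 8.0 Mz -0.06
```

```bash

python3 -m inch '[{"dp":[-0.006,-0.016,0],"delta_rot":[0,0,0.04],"fingers":-1},{"dp":[-0.006,-0.016,0],"delta_rot":[0,0,0.08],"fingers":-1},{"dp":[-0.006,-0.016,0],"delta_rot":[0,0,0.08],"fingers":-1}]' 60 >/dev/null; python3 t.py 80
python3 -m inch '[{"dp":[0,0,0],"delta_rot":[0,0,0.04],"fingers":-1},{"dp":[0,0,0],"delta_rot":[0,0,0.08],"fingers":-1},{"dp":[0,0,0],"delta_rot":[0,0,0.08],"fingers":-1}]' 60 >/dev/null; python3 t.py 80
```

```text
t 10.45 xyz rel wing axis [ 1.86  1.93 29.01] head 1.271 tilt [-0.002 -0.003 -1.   ] F [ 0.  -1.  20.5] w 9.5 gf 59.99767005443573 j7 1.8 Mz -0.13
t 10.75 xyz rel wing axis [ 2.1   1.98 28.99] head 1.396 tilt [-0.001 -0.002 -1.   ] F [ 1.5 -0.  21.6] w 9.4 gf 60.01340210437775 j7 -4.5 Mz 0.03
```

```bash

python3 -m inch '[{"dp":[0,0,0],"delta_rot":[0,0,0.03],"fingers":-1},{"dp":[0,0,0],"delta_rot":[0,0,0.06],"fingers":-1},{"dp":[0,0,0],"delta_rot":[0,0,0.06],"fingers":-1}]' 60 >/dev/null; python3 t.py 80
python3 -m inch '[{"dp":[0,0,0],"delta_rot":[0,0,0.03],"fingers":-1},{"dp":[0,0,0],"delta_rot":[0,0,0.06],"fingers":-1},{"dp":[0,0,0],"delta_rot":[0,0,0.06],"fingers":-1}]' 60 >/dev/null; python3 t.py 80
```

```text
t 11.05 xyz rel wing axis [ 2.24  1.95 29.  ] head 1.49 tilt [-0.001 -0.002 -1.   ] F [ 2.3  0.4 22.5] w 9.6 gf 60.25868117809296 j7 -9.2 Mz 0.46
t 11.35 xyz rel wing axis [ 2.29  1.94 28.99] head 1.583 tilt [-0.001 -0.002 -1.   ] F [ 2.9  0.3 22. ] w 9.5 gf 61.545845875516534 j7 -14.0 Mz 0.78
```

```bash

python3 -m inch '[{"dp":[0,0,0],"delta_rot":[0,0,0],"fingers":-0.4},{"dp":[0,0,0],"delta_rot":[0,0,0],"fingers":-0.4},{"dp":[0,0,0],"delta_rot":[0,0,0],"fingers":-0.4},{"dp":[0,0,0],"delta_rot":[0,0,0],"fingers":-0.4}]' 60 >/dev/null; python3 t.py 80
python3 -m inch '[{"dp":[0,0,-0.2],"delta_rot":[0,0,0],"fingers":-0.4},{"dp":[0,0,-0.5],"delta_rot":[0,0,0],"fingers":-0.4},{"dp":[0,0,-0.8],"delta_rot":[0,0,0],"fingers":-0.4},{"dp":[0,0,-0.8],"delta_rot":[0,0,0],"fingers":-0.4}]' 60 >/dev/null; python3 t.py 80
python3 - <<'E'
from h import *
q=np.load('q.npy');q[4]=0;C=[]
for n in('side','top'):
    p=snap(n,n+'3'); c=proj(p,hp(q,-140,80,20)).astype(int); print(n,c-[25,30]); C.append(cv2.resize(p['color'][c[1]-30:c[1]+30,c[0]-25:c[0]+25,::-1],(400,480),interpolation=3))
cv2.imwrite('pics/c3.png',np.hstack(C))
E
```

```text
t 11.75 xyz rel wing axis [ 2.77  2.45 27.29] head 1.582 tilt [ 0. -0. -1.] F [-0.3 -0.  -0.2] w 28.1 gf 0.0 j7 -13.9 Mz -0.1
t 12.15 xyz rel wing axis [  1.38   2.19 152.93] head 1.582 tilt [-0.004 -0.006 -1.   ] F [-0.6 -0.  -1.1] w 28.0 gf 0.0 j7 -17.9 Mz -0.03
side [233 206]
top [262 211]
```

View pics/c3.png

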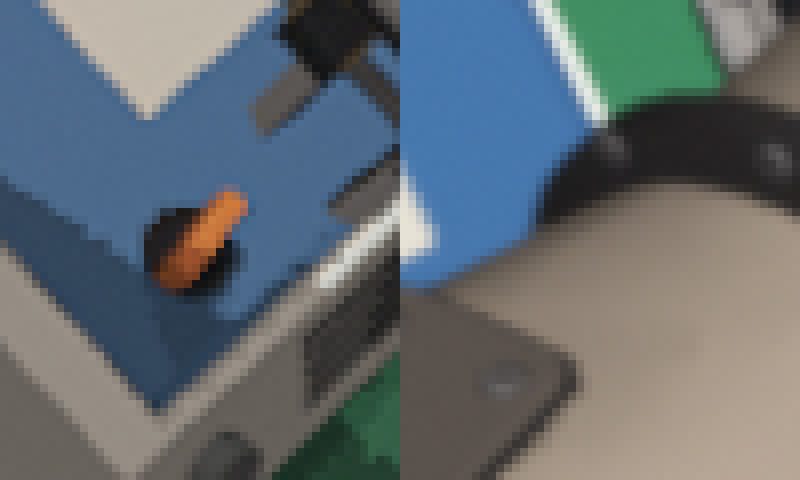

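The left wing now lies almost across the hatch. In the left half of the crop it runs from (165,285) to (240,200). I'll check by light touch whether it is at the caught height.

```bash

python3 -m inch '[{"dp":[0,0,0.2],"delta_rot":[0,0,0],"fingers":-1},{"dp":[0,0,0.4],"delta_rot":[0,0,0],"fingers":-1},{"dp":[0,0,0.6],"delta_rot":[0,0,0],"fingers":-1},{"dp":[0,0,0.6],"delta_rot":[0,0,0],"fingers":-1},{"dp":[0,0,0.6],"delta_rot":[0,0,0],"fingers":-1}]' 20 >/dev/null; python3 t.py 80
python3 -m inch '[{"dp":[0,0,0.013],"delta_rot":[0,0,0],"fingers":-1},{"dp":[0,0,0.027],"delta_rot":[0,0,0],"fingers":-1},{"dp":[0,0,0.027],"delta_rot":[0,0,0],"fingers":-1}]' 20 >/dev/null; python3 t.py 80
```

```text
t 12.75 xyz rel wing axis [ 2.91  2.55 57.4 ] head 1.583 tilt [ 0.001  0.001 -1.   ] F [-0.  -0.1  0.7] w 0.5 gf 0.0 j7 -15.1 Mz -0.09
t 13.05 xyz rel wing axis [ 2.51  2.22 54.01] head 1.582 tilt [-0.    -0.001 -1.   ] F [-0.9  0.8 -0.7] w 0.5 gf 0.0 j7 -14.9 Mz -0.03
```

```bash

python3 -m inch '[{"dp":[0,0,0.014],"delta_rot":[0,0,0],"fingers":-1},{"dp":[0,0,0.014],"delta_rot":[0,0,0],"fingers":-1}]' >/dev/null; python3 t.py 80|cut -c1-150
python3 -m inch '[{"dp":[0,0,0.007],"delta_rot":[0,0,0],"fingers":-1},{"dp":[0,0,0.007],"delta_rot":[0,0,0],"fingers":-1}]' >/dev/null; python3 t.py 80|cut -c1-150
python3 -m inch '[{"dp":[0,0,0.005],"delta_rot":[0,0,0],"fingers":-1},{"dp":[0,0,0.005],"delta_rot":[0,0,0],"fingers":-1}]' >/dev/null; python3 t.py 80|cut -c1-150
```

```text
t 13.25 xyz rel wing axis [ 2.6   2.33 51.47] head 1.582 tilt [-0.    -0.001 -1.   ] F [-0.1 -1.1  0.6] w 0.8 gf 0.0 j7 -14.8 Mz -0.02
t 13.45 xyz rel wing axis [ 2.54  2.27 50.62] head 1.582 tilt [-0.    -0.001 -1.   ] F [-0.2 -1.   2. ] w 0.4 gf 0.820886887540837 j7 -14.8 Mz -0.07
t 13.65 xyz rel wing axis [ 2.43  2.26 50.27] head 1.582 tilt [-0.001 -0.001 -1.   ] F [0.8 1.1 8.1] w 0.5 gf 4.149241637787782 j7 -14.8 Mz -0.0
```

Contact came at 50.5 mm, matching the caught height (50.1 expected, against 47.7 if uncaught). The left fastener is locked, so on to the right.

```bash

python3 -m inch '[{"dp":[0,0,-0.25],"delta_rot":[0,0,0],"fingers":-1},{"dp":[0,0,-0.4],"delta_rot":[0,0,0],"fingers":-0.3},{"dp":[0,0,-0.4],"delta_rot":[0,0,0],"fingers":-0.3}]' 40 >/dev/null; python3 t.py 80
python3 - <<'E'
from h import *
q=np.load('q.npy');q[4]=0
goal(hp(q,-138,-80.5,80),toolR(q,.42))
E
```

```text
t 13.95 xyz rel wing axis [  1.84   2.07 112.45] head 1.582 tilt [-0.002 -0.004 -1.   ] F [ 0.2 -0.2 -1.4] w 13.3 gf 0.0 j7 -16.8 Mz -0.08
dp [1.0829, -0.0141, 0.2203] rot [0.0026, -0.0012, -0.74]
```

```bash

python3 -m inch '[{"dp":[0.3,0,0],"delta_rot":[0.002,-0.001,-0.09],"fingers":-0.3},{"dp":[0.6,0,0],"delta_rot":[0.002,-0.001,-0.18],"fingers":-0.3},{"dp":[1,-0.014,0.1],"delta_rot":[0.002,-0.001,-0.36],"fingers":-0.3},{"dp":[1,-0.014,0.1],"delta_rot":[0.002,-0.001,-0.74],"fingers":-0.3},{"dp":[1,-0.014,0.1],"delta_rot":[0.002,-0.001,-0.74],"fingers":-0.3},{"dp":[1,-0.014,0.1],"delta_rot":[0.002,-0.001,-0.74],"fingers":-0.3},{"dp":[1,-0.014,0.1],"delta_rot":[0.002,-0.001,-0.74],"fingers":-0.3},{"dp":[1,-0.014,0.1],"delta_rot":[0.002,-0.001,-0.74],"fingers":-0.3},{"dp":[1,-0.014,0.1],"delta_rot":[0.002,-0.001,-0.74],"fingers":-0.3}]' 40 >/dev/null; python3 t.py -80
python3 - <<'E'
from h import *
q=np.load('q.npy');q[4]=0
p=snap('top','top4'); c=proj(p,hp(q,-140,-80,28.5)).astype(int); print(proj(p,hp(q,-140,-80,28.5))); cv2.imwrite('pics/c4.png',cv2.resize(p['color'][c[1]-45:c[1]+45,c[0]-50:c[0]+50,::-1],(600,540),interpolation=3))
goal(hp(q,-138,-80.5,38),toolR(q,.42))
E
```

```text
t 14.85 xyz rel wing axis [ 3.14 12.47 94.11] head 0.418 tilt [ 0.003  0.002 -1.   ] F [0.2 0.8 0.3] w 32.9 gf 0.0 j7 33.4 Mz -0.06
[262.60763188 188.19719117]
dp [0.0284, 0.083, 0.3746] rot [-0.002, -0.0009, -0.0018]
```

View pics/c4.png

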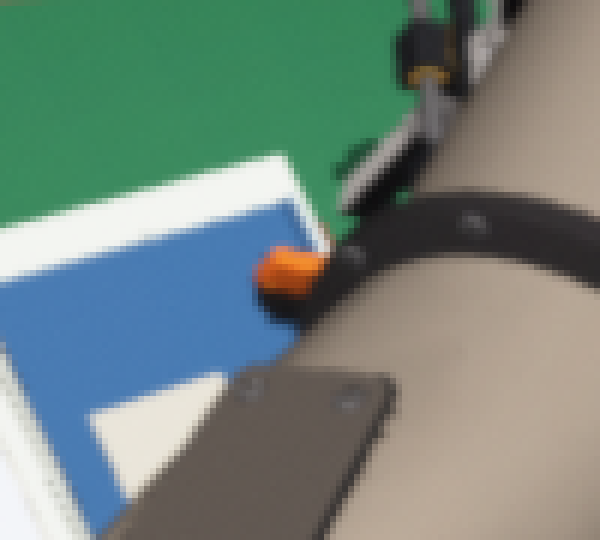

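The right wing is visible, unmoved, at crop pixel (290,272). I'll shift over it, descend and grip.

```bash

python3 -m inch '[{"dp":[0.028,0.083,0.1],"delta_rot":[0,0,0],"fingers":-0.3},{"dp":[0.028,0.083,0.1],"delta_rot":[0,0,0],"fingers":-0.3},{"dp":[0.028,0.083,0.2],"delta_rot":[0,0,0],"fingers":-0.3},{"dp":[0.028,0.083,0.3],"delta_rot":[0,0,0],"fingers":-0.3},{"dp":[0.028,0.083,0.37],"delta_rot":[0,0,0],"fingers":-0.3},{"dp":[0.028,0.083,0.37],"delta_rot":[0,0,0],"fingers":-0.3}]' 40 >/dev/null; python3 t.py -80
python3 -m inch '[{"dp":[0,0,0],"delta_rot":[0,0,0],"fingers":-1},{"dp":[0,0,0],"delta_rot":[0,0,0],"fingers":-1},{"dp":[0,0,0],"delta_rot":[0,0,0],"fingers":-1},{"dp":[0,0,0],"delta_rot":[0,0,0],"fingers":-1},{"dp":[0,0,0],"delta_rot":[0,0,0],"fingers":-1}]' 60 >/dev/null; python3 t.py -80
```

```text
t 15.5 xyz rel wing axis [ 2.42 -0.11 36.94] head 0.42 tilt [ 0.003  0.004 -1.   ] F [ 0.1 -0.5 -0.6] w 32.8 gf 0.0 j7 34.0 Mz -0.06
t 16.0 xyz rel wing axis [ 1.63 -0.52 39.87] head 0.42 tilt [ 0.001  0.002 -1.   ] F [1.1 2.6 3.1] w 9.6 gf 59.982415437698364 j7 34.0 Mz -0.08
```

```bash

python3 -m inch '[{"dp":[0,0,0.01],"delta_rot":[0,0,-0.02],"fingers":-1},{"dp":[0,0,0.022],"delta_rot":[0,0,-0.04],"fingers":-1},{"dp":[0,0,0.022],"delta_rot":[0,0,-0.04],"fingers":-1}]' 60 >/dev/null; python3 t.py -80
python3 -m inch '[{"dp":[0,0,0],"delta_rot":[0,0,-0.04],"fingers":-1},{"dp":[0,0,0],"delta_rot":[0,0,-0.07],"fingers":-1},{"dp":[0,0,0],"delta_rot":[0,0,-0.07],"fingers":-1}]' 60 >/dev/null; python3 t.py -80
python3 -m inch '[{"dp":[0,0,0],"delta_rot":[0,0,-0.04],"fingers":-1},{"dp":[0,0,0],"delta_rot":[0,0,-0.07],"fingers":-1},{"dp":[0,0,0],"delta_rot":[0,0,-0.07],"fingers":-1}]' 60 >/dev/null; python3 t.py -80
```

```text
t 16.3 xyz rel wing axis [ 1.55 -0.59 38.11] head 0.354 tilt [ 0.001  0.    -1.   ] F [ 4.3  6.1 19.4] w 9.8 gf 60.0125777721405 j7 37.5 Mz -0.05
t 16.6 xyz rel wing axis [ 1.48 -0.71 38.09] head 0.244 tilt [ 0.001 -0.    -1.   ] F [ 3.7  5.5 20.8] w 9.4 gf 60.0047904253006 j7 43.3 Mz -0.09
t 16.9 xyz rel wing axis [ 1.47 -0.8  38.03] head 0.134 tilt [ 0.001 -0.    -1.   ] F [ 2.4  5.5 19.5] w 9.1 gf 60.00534117221832 j7 49.0 Mz -0.03
```

```bash

python3 -m inch '[{"dp":[0,0,0],"delta_rot":[0,0,-0.04],"fingers":-1},{"dp":[0,0,0],"delta_rot":[0,0,-0.07],"fingers":-1},{"dp":[0,0,0],"delta_rot":[0,0,-0.07],"fingers":-1}]' 60 >/dev/null; python3 t.py -80
python3 -m inch '[{"dp":[0,0,0],"delta_rot":[0,0,-0.04],"fingers":-1},{"dp":[0,0,0],"delta_rot":[0,0,-0.07],"fingers":-1},{"dp":[0,0,0],"delta_rot":[0,0,-0.07],"fingers":-1}]' 60 >/dev/null; python3 t.py -80
```

```text
t 17.2 xyz rel wing axis [ 1.52 -0.9  37.86] head 0.024 tilt [ 0.001 -0.    -1.   ] F [ 1.9  3.8 17.4] w 9.3 gf 59.99895215034485 j7 54.8 Mz -0.03
t 17.5 xyz rel wing axis [ 1.58 -1.   37.41] head -0.086 tilt [ 0.001  0.    -1.   ] F [-0.2  1.6 10.2] w 9.7 gf 59.99905049800873 j7 60.5 Mz 0.01
```

```bash

python3 -m inch '[{"dp":[0,0,0.01],"delta_rot":[0,0,0],"fingers":-1},{"dp":[0,0,0.02],"delta_rot":[0,0,0],"fingers":-1},{"dp":[0,0,0.02],"delta_rot":[0,0,0],"fingers":-1}]' 60 >/dev/null; python3 t.py -80
```

```text
t 17.8 xyz rel wing axis [ 1.64 -0.95 33.79] head -0.085 tilt [ 0.001  0.001 -1.   ] F [0.4 1.8 7.3] w 9.4 gf 60.0731635093689 j7 60.5 Mz 0.19
```

```bash

python3 -m inch '[{"dp":[0,0,0.015],"delta_rot":[0,0,0],"fingers":-1},{"dp":[0,0,0.03],"delta_rot":[0,0,0],"fingers":-1},{"dp":[0,0,0.03],"delta_rot":[0,0,0],"fingers":-1}]' 60 >/dev/null; python3 t.py -80
python3 -m inch '[{"dp":[0,0,0.01],"delta_rot":[0,0,0],"fingers":-1},{"dp":[0,0,0.02],"delta_rot":[0,0,0],"fingers":-1},{"dp":[0,0,0.02],"delta_rot":[0,0,0],"fingers":-1}]' 60 >/dev/null; python3 t.py -80
```

```text
t 18.1 xyz rel wing axis [ 1.55 -0.95 29.39] head -0.084 tilt [ 0.001  0.001 -1.   ] F [ 0.6  1.4 11.6] w 9.5 gf 59.99300837516785 j7 60.6 Mz -0.05
t 18.4 xyz rel wing axis [ 1.48 -0.99 27.72] head -0.084 tilt [ 0. -0. -1.] F [ 2.8  3.7 20.5] w 9.5 gf 60.00686466693878 j7 60.7 Mz -0.04
```

```bash

python3 -m inch '[{"dp":[0,0,0],"delta_rot":[0,0,0.08],"fingers":-1},{"dp":[0,0,0],"delta_rot":[0,0,0.16],"fingers":-1},{"dp":[0,0,0],"delta_rot":[0,0,0.24],"fingers":-1},{"dp":[0,0,0],"delta_rot":[0,0,0.32],"fingers":-1},{"dp":[0,0,0],"delta_rot":[0,0,0.4],"fingers":-1},{"dp":[0,0,0],"delta_rot":[0,0,0.4],"fingers":-1}]' 60 >/dev/null; python3 t.py -80
python3 -m inch '[{"dp":[0,0,0],"delta_rot":[0,0,0.08],"fingers":-1},{"dp":[0,0,0],"delta_rot":[0,0,0.16],"fingers":-1},{"dp":[0,0,0],"delta_rot":[0,0,0.24],"fingers":-1},{"dp":[0,0,0],"delta_rot":[0,0,0.24],"fingers":-1}]' 60 >/dev/null; python3 t.py -80
```

```text
t 19.0 xyz rel wing axis [ 1.53 -0.5  27.64] head 0.549 tilt [ 0.001  0.001 -1.   ] F [ 6.2  7.2 24.1] w 9.5 gf 60.02633571624756 j7 27.7 Mz -0.08
t 19.4 xyz rel wing axis [ 1.75 -0.27 27.65] head 0.926 tilt [ 0.001  0.001 -1.   ] F [ 8.5  9.  25.2] w 9.2 gf 60.03725588321686 j7 7.7 Mz -0.06
```

```bash

python3 -m inch '[{"dp":[-0.002,-0.014,0],"delta_rot":[0,0,0.08],"fingers":-1},{"dp":[-0.002,-0.014,0],"delta_rot":[0,0,0.16],"fingers":-1},{"dp":[-0.002,-0.014,0],"delta_rot":[0,0,0.24],"fingers":-1},{"dp":[-0.002,-0.014,0],"delta_rot":[0,0,0.33],"fingers":-1},{"dp":[-0.002,-0.014,0],"delta_rot":[0,0,0.33],"fingers":-1}]' 60 >/dev/null; python3 t.py -80
python3 -m inch '[{"dp":[0,-0.01,0],"delta_rot":[0,0,0.03],"fingers":-1},{"dp":[0,-0.01,0],"delta_rot":[0,0,0.06],"fingers":-1},{"dp":[0,-0.01,0],"delta_rot":[0,0,0.06],"fingers":-1}]' 60 >/dev/null; python3 t.py -80
python3 -m inch '[{"dp":[0,0,0],"delta_rot":[0,0,0.03],"fingers":-1},{"dp":[0,0,0],"delta_rot":[0,0,0.06],"fingers":-1},{"dp":[0,0,0],"delta_rot":[0,0,0.06],"fingers":-1}]' 60 >/dev/null; python3 t.py -80
```

```text
t 19.9 xyz rel wing axis [ 2.47  0.28 27.72] head 1.445 tilt [-0.001 -0.001 -1.   ] F [ 0.5  1.3 20. ] w 9.2 gf 60.04202663898468 j7 -20.5 Mz 0.11
t 20.2 xyz rel wing axis [ 2.86  0.38 27.76] head 1.536 tilt [-0.003 -0.001 -1.   ] F [-6.8 -1.7 16. ] w 9.3 gf 60.40415346622467 j7 -25.5 Mz 0.53
t 20.5 xyz rel wing axis [ 2.91  0.4  27.74] head 1.63 tilt [-0.003 -0.001 -1.   ] F [-7.1 -0.3 16.5] w 9.7 gf 61.91682184115052 j7 -30.7 Mz 0.83
```

```bash

python3 -m inch '[{"dp":[0,0.009,0],"delta_rot":[0,0,0],"fingers":-1},{"dp":[0,0.009,0],"delta_rot":[0,0,0],"fingers":-1}]' 60 >/dev/null; python3 t.py -80
python3 -m inch '[{"dp":[0,0,0],"delta_rot":[0,0,0],"fingers":-0.4},{"dp":[0,0,0],"delta_rot":[0,0,0],"fingers":-0.4},{"dp":[0,0,0],"delta_rot":[0,0,0],"fingers":-0.4},{"dp":[0,0,0],"delta_rot":[0,0,0],"fingers":-0.4}]' 60 >/dev/null; python3 t.py -80
python3 -m inch '[{"dp":[0,0,-0.1],"delta_rot":[0,0,0],"fingers":-0.4},{"dp":[0,0,-0.22],"delta_rot":[0,0,0],"fingers":-0.4},{"dp":[0,0,-0.22],"delta_rot":[0,0,0],"fingers":-1},{"dp":[0,0,-0.22],"delta_rot":[0,0,0],"fingers":-1},{"dp":[0,0,-0.22],"delta_rot":[0,0,0],"fingers":-1},{"dp":[0,0,-0.22],"delta_rot":[0,0,0],"fingers":-1}]' 20 >/dev/null; python3 t.py -80
```

```text
t 20.7 xyz rel wing axis [ 2.62  0.33 27.72] head 1.627 tilt [-0.001 -0.001 -1.   ] F [-0.7  0.4 18.4] w 9.7 gf 61.774880283046514 j7 -30.6 Mz 0.8
t 21.1 xyz rel wing axis [ 3.35  0.78 26.11] head 1.628 tilt [ 0.001  0.001 -1.   ] F [ 0.5 -0.5 10.2] w 27.9 gf 4.534756547072902 j7 -30.6 Mz -0.09
t 21.7 xyz rel wing axis [ 3.6   1.21 57.86] head 1.629 tilt [ 0.002  0.003 -1.   ] F [-0.7 -0.8  1.1] w 1.2 gf 0.0 j7 -31.7 Mz -0.04
```

```bash

python3 -m inch '[{"dp":[0,0,0.025],"delta_rot":[0,0,0],"fingers":-1},{"dp":[0,0,0.04],"delta_rot":[0,0,0],"fingers":-1},{"dp":[0,0,0.04],"delta_rot":[0,0,0],"fingers":-1}]' >/dev/null; python3 t.py -80|cut -c1-150
python3 -m inch '[{"dp":[0,0,0.007],"delta_rot":[0,0,0],"fingers":-1},{"dp":[0,0,0.007],"delta_rot":[0,0,0],"fingers":-1}]' >/dev/null; python3 t.py -80|cut -c1-150
```

```text
t 22.0 xyz rel wing axis [ 3.64  1.23 51.73] head 1.629 tilt [ 0.002  0.003 -1.   ] F [-0.1  0.   0.2] w 0.5 gf 0.0 j7 -31.6 Mz -0.05
t 22.2 xyz rel wing axis [ 3.45  1.15 51.3 ] head 1.63 tilt [ 0.002  0.002 -1.   ] F [-0.8 -0.  -0.5] w 0.8 gf 0.0 j7 -31.6 Mz -0.07
```

```bash

for k in 1; do python3 -m inch '[{"dp":[0,0,0.007],"delta_rot":[0,0,0],"fingers":-1},{"dp":[0,0,0.007],"delta_rot":[0,0,0],"fingers":-1}]' >/dev/null; python3 t.py -80|cut -c1-150; done
python3 -m inch '[{"dp":[0,0,0.006],"delta_rot":[0,0,0],"fingers":-1},{"dp":[0,0,0.006],"delta_rot":[0,0,0],"fingers":-1}]' >/dev/null; python3 t.py -80|cut -c1-150
```

```text
t 22.4 xyz rel wing axis [ 3.36  1.1  50.6 ] head 1.63 tilt [ 0.001  0.002 -1.   ] F [ 0.2 -0.   0.7] w 0.0 gf 0.5397346168660988 j7 -31.5 Mz -0.02
t 22.6 xyz rel wing axis [ 3.29  1.03 50.28] head 1.629 tilt [ 0.001  0.001 -1.   ] F [1.3 1.1 7.7] w 0.3 gf 3.967229768168181 j7 -31.5 Mz -0.07
```

Contact came at 50.5 mm again, so the right fastener is caught too. I'll retreat and take a last look.

```bash

python3 -m inch '[{"dp":[0,0,-0.3],"delta_rot":[0,0,0],"fingers":-1},{"dp":[0,0,-1],"delta_rot":[0,0,0],"fingers":-1},{"dp":[0,0,-1],"delta_rot":[0,0,0],"fingers":-1},{"dp":[0,0,-1],"delta_rot":[0,0,0],"fingers":-1},{"dp":[0,0,-1],"delta_rot":[0,0,0],"fingers":-1}]' >/dev/null
python3 -m inch '[{"dp":[0.3,0.3,-0.6],"delta_rot":[0,0,0],"fingers":-1},{"dp":[0.3,0.3,-0.9],"delta_rot":[0,0,0],"fingers":-1},{"dp":[0.3,0.3,-0.9],"delta_rot":[0,0,0],"fingers":-1},{"dp":[0.3,0.3,-0.9],"delta_rot":[0,0,0],"fingers":-1},{"dp":[0.3,0.3,-0.9],"delta_rot":[0,0,0],"fingers":-1}]' | head -2
python3 - <<'E'
from h import *
C=[]
for n,(x,y) in(('side',(165,120)),('top',(150,130))):
    p=snap(n,n+'5'); C.append(cv2.resize(p['color'][y:y+190,x:x+190,::-1],(400,400),interpolation=3))
cv2.imwrite('pics/c5.png',np.hstack(C))
E
```

```text
clock: 23.6
ee_pos: [751.3, -161.1, 377.9]
```

View pics/c5.png

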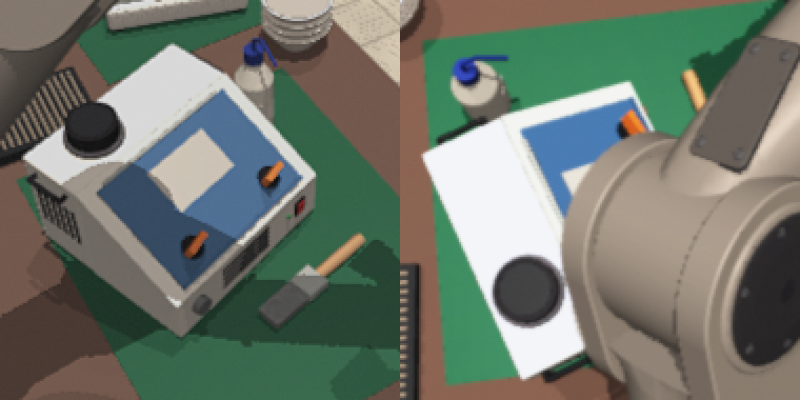

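The hatch is shut, and both wings lie across it, at side-crop pixels (195,245) and (270,177). The brush and bottle have not moved.

```bash
python3 -c "
from cell import ctrl
print(ctrl.hand_in())"
```

```text
the job is handed in; nothing more can be done
None
```

The hatch is shut and both wing fasteners are turned to their stops; a light touch found each resting at the caught height. The bottle and brush look unmoved, and the job was handed in at about 24 s; no verdict was returned.

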